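Square the pink soap case into the layout rail

ROBOT

A 7-joint arm with a two-finger parallel gripper is mounted at the origin on the work surface. World frame = base frame: x ahead of the robot, y to its left, z up, the work surface at z = 0. Lengths are in m, angles in degrees, forces in N, time in s.
With the tool pointing down it reaches from about 0.425 to 0.875 m from the base axis. Payload 4.7 kg.
Tool frame: the origin (TCP) lies at the very end of the fingers, on their centre line; the grasp point (between the pads) lies env.hold_point_z behind it (env.hold_point_z is the distance from the TCP to the grasp point, in m); z points along the fingers, y is the line along which they close (so a half turn about z gives the same grasp; the last joint's range is limited). The gripper opens to 87 mm and grips with 3 to 60 N. Pads are 19 mm wide; open, the fingers measure 117 mm over their backs; the gripper's body (75 mm by 190 mm) begins 51 mm behind the grasp point.
Start: joints at [65.38, 18.392, -4.016, 83.108, 1.295, 78.541, -3.26], TCP at [0.279, -0.587, 0.223] pointing down, gripper open.
Joint ranges: [-163.93, 163.93], [-17.29, 119.83], [-79.2, 71.16], [3.27, 140.29], [-89.18, 269.18], [5.43, 117.66], [-154.24, 154.24]. Speed limits (degrees/s): [147.25, 147.25, 180, 180, 180, 180, 180].

INTERFACE

Orientations are given as [roll, pitch, yaw] about the fixed x, y, z axes, in that order (R = Rz(yaw) Ry(pitch) Rx(roll)).
In Python, from cell import env gives the robot as it stands.
- The arm moves only by the shell command python3 -m jog 'ROWS' [FORCE]. ROWS is JSON, a list of rows, each an object with "dp": the shift along the tool's x, y, z in cm, a list of three; "twist": the turn about the tool's z in degrees; "fingers": the opening, from 0 (shut) to 1 (fully open). A call has 1 to 8 rows; each row is the pose to reach, as a shift and turn from the pose commanded when the call began, along the tool's axes at that moment; what a row does not reach only later rows make up. A row lasts 1/8 s, in which the tool goes at most 62.5 mm and 10.7 degrees, less where a joint would pass 70% of its speed; a pose out of reach is approached as far as the arm can. A call with a gripper value outside its range is refused whole. The fingers move at their own pace and stop on an object; FORCE is the grip in N (left out, the last holds). Time passes only in rows, so rows that repeat a pose let the fingers close. It gives the time, the measured TCP pose, the force, the opening and the grip force at its end, in the units of the state.
- env.get_obs(): the state, without advancing time (a new reading comes with each control period).
- env.read_camera(name): name is "side" or "top"; returns a dict with "pixels" (480x640x3 uint8, blue, green, red), "depth" (480x640 float32, m along the optical axis (not along the pixel's ray), 0 where there is no reading), "fx", "fy", "cx", "cy" (pixels), "rvec" (rotation vector, rad) and "tvec" (3), from world to camera coordinates, as OpenCV has them. Camera axes: x right, y down, z forward; pixel columns grow to the right and rows downward; lengths in m; the calibration is good to about 2 mm. A picture is of the moment at which its call begins.
- env.sign_off(): hands the job in; it is judged then, once.
The state is a dict: "time_s": time; "qpos": joint angles; "joint_velocities": joint speeds; "effort": joint torques, N m; "tool_pos": TCP position; "tool_rot": TCP orientation; "force": force on the tool from outside, world axes, zero at the start; "wrist_torque": the same for the moment, N m; "grip_width": finger opening in m; "grasp_force": force on a finger pad.
Only numpy, scipy, OpenCV 4.12 (cv2) and the standard library are available. Lean on these libraries where they do the work, as an engineer would, in place of code of your own. Each camera call takes 0.05 s, during which the arm holds its last target. There are 200 camera calls.

TASK

For the locker-kit inspection, slide the pink soap case along the table, without lifting it, until its long side is flush against the straight aluminium rail and its end is against the orange divider, on the side of the divider where it starts. Leave the blue soap case and the bottle where they are, and let go.

Things in the scene. Friction and masses are not known exactly. Their poses are not given: they have to be found in the camera images.
- case_pink: The pink plastic soap case, loose, a closed rounded box 64 mm wide (its x), 105 mm long (its y) and 38 mm high (raised lid panel to 39.5 mm), about 0.14 kg, lying flat on the table in one of the two bays of the rail, turned up to 20 degrees from the rail. Origin: centre of its underside; z up.
- case_blue: The blue soap case, same shape, size and axes as the pink one, loose, lying in the other bay. Bystander: leave it alone.
- rail: Fixed T-shaped rail, 25 mm high: aluminium fence along its y (-260 to +260 mm), 15 mm thick, working face at x = 0 looking to -x (the robot); from its middle an orange divider (y = -10 to +10 mm) sticks out 75 mm to -x. The bay on either side is bare table. Origin: middle of the face, at table height. A squared case is centred at x = -32, y = +62.5 or -62.5 mm, its y parallel to the rail's.
- bottle: Clear (milky grey) drinking bottle with a white cap, loose, 72 mm in diameter and 195 mm high, standing beyond one end of the rail (a green bowl, 60 mm high and fixed, stands beyond the other). Origin: centre of its underside. Bystander: leave it alone.
Not all that is in view belongs to the job. Several things have the shape of the case_pink; the one meant has the colours described above.

How it is judged:
By the outcome, as a careful person would: the job done as asked, in the order asked, and still so for the second after the job is handed in, with the robot touching nothing.
It also fails if it takes over 38 s, if anything falls off the work surface, if the arm or the gripper's body presses on something with over 40 N, if the wrist force passes 120 N, or if a joint passes its speed limit or range.

## Working session

There is one attempt and no reset: what is moved stays moved. The work goes in short steps, Python scripts to look and compute and a shell command to move; the robot and the scene stay as the last step left them, time stands still between calls to the robot, and variables do not carry over. Pictures are saved under pics/ and viewed, at most 10 in all, crops included, and the job is handed in when it is done.

```bash
mkdir -p pics
cat > h.py <<'E'
import numpy as np,cv2
from cell import env
def shot(n,f=None):
    c=env.read_camera(n)
    if f: cv2.imwrite('pics/'+f,c['pixels'])
    return c
def world(c,u,v,z=None):
    R=cv2.Rodrigues(np.array(c['rvec'],float))[0];t=np.array(c['tvec'],float).ravel()
    r=np.array([(u-c['cx'])/c['fx'],(v-c['cy'])/c['fy'],1.])
    o=-R.T@t;d=R.T@r
    if z is None: k=float(c['depth'][int(v),int(u)])
    else: k=(z-o[2])/d[2]
    return o+k*d
E
python3 - <<'E'
from h import *
import pickle
for n in('top','side'):
    c=shot(n,n+'0.png');pickle.dump(c,open(n+'0.pkl','wb'))
o=env.get_obs();print(o['time_s'],o['tool_pos'],o['tool_rot'],o['force'],o['grip_width'],env.hold_point_z)
E
```

```text
0.1 [ 0.2788181  -0.58660692  0.2215548 ] [-1.79900038e+02  7.28867312e-03  2.54287546e+01] [ 0.20408082  0.38079108 -0.61422639] 0.08694321357904362 0.0187
```

View pics/top0.png

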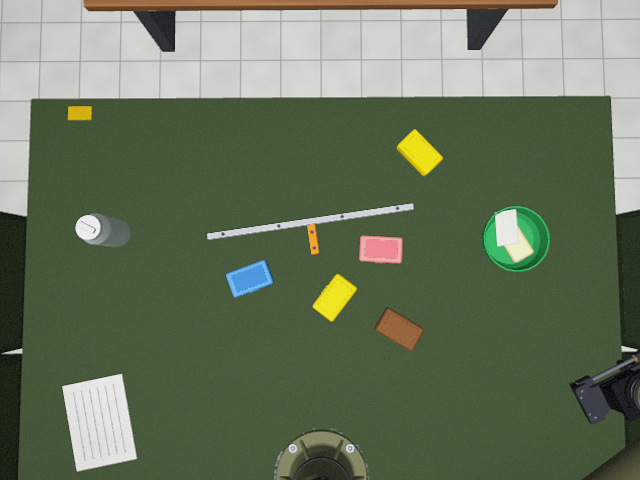

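View pics/side0.png

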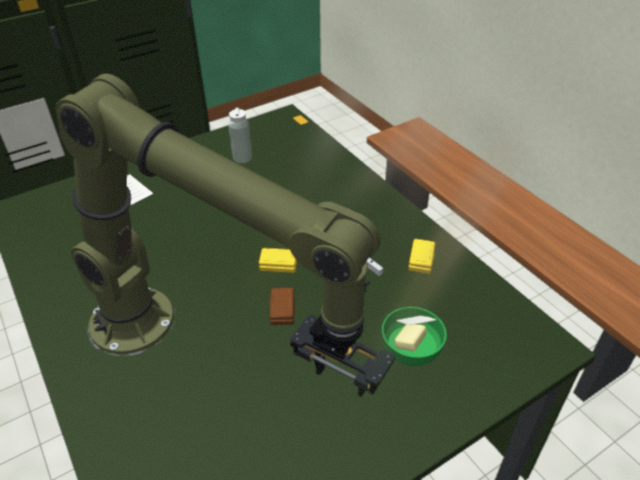

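The top view shows the pink case at (381,249), right of the orange divider (313,239), below the rail that runs from (208,236) to (413,207). The blue case is at (249,278), with distractors at (335,297), (399,328) and (419,152), and the bowl at (516,238). In the side view the arm hides the rail and the pink case.

```bash
cat >> h.py <<'E'
def masks(c):
    hsv=cv2.cvtColor(c['pixels'],cv2.COLOR_BGR2HSV)
    H,S,V=[hsv[...,i].astype(int) for i in range(3)]
    return dict(pink=((H>165)|(H<4))&(S>70)&(V>150), blue=(H>98)&(H<120)&(S>100)&(V>100), orange=(H>8)&(H<20)&(S>150)&(V>170), yellow=(H>22)&(H<32)&(S>150)&(V>120),brown=(H>3)&(H<15)&(S>110)&(V<170)&(V>70), alu=(S<40)&(V>140))
def rect(c,m,roi,z):
    x0,y0,x1,y1=roi;k=np.zeros(m.shape,bool);k[y0:y1,x0:x1]=m[y0:y1,x0:x1]
    n,l,s,_=cv2.connectedComponentsWithStats(k.astype(np.uint8))
    i=1+np.argmax(s[1:,4]);v,u=np.nonzero(l==i)
    P=np.array([world(c,a,b,z)[:2] for a,b in zip(u,v)])*1000
    r=cv2.minAreaRect(P.astype(np.float32));d=np.median(np.array([world(c,a,b)[2] for a,b in zip(u,v)]))
    return P,r,d
E
cat > meas.py <<'E'
from h import *
import pickle,sys
c=pickle.load(open('top0.pkl','rb'));M=masks(c)
for n,roi,z in [('pink',(340,215,430,280),.0385),('blue',(210,250,290,310),.0385),('orange',(300,222,325,260),.025),('yellow',(300,265,370,330),.0385),('brown',(365,300,435,360),.0385),('alu',(200,195,420,245),.025)]:
    P,r,d=rect(c,M[n],roi,z); print(n,np.round(P.mean(0),1),[np.round(x,1) for x in r],'depth z',round(d,4)); print(np.round(cv2.boxPoints(r),0).tolist())
E
python3 meas.py
```

```text
pink [ 551.9 -149.4] [array([ 550.9, -148.7]), array([104.9,  64.3]), np.float64(86.4)] depth z 0.0386
[[516.0, -199.0], [580.0, -203.0], [586.0, -98.0], [522.0, -94.0]]
blue [480.6 173.2] [array([480.4, 173. ]), array([ 65.4, 106.2]), np.float64(20.1)] depth z 0.038
[[431.0, 212.0], [468.0, 112.0], [529.0, 134.0], [493.0, 234.0]]
orange [577.9  17.9] [array([577.6,  17.9]), array([73. , 19.7]), np.float64(7.9)] depth z 0.0248
[[540.0, 23.0], [543.0, 3.0], [615.0, 13.0], [612.0, 33.0]]
yellow [433.8 -34.6] [array([434.3, -34.1]), array([ 65.9, 105.4]), np.float64(52.6)] depth z 0.0382
[[372.0, -28.0], [456.0, -92.0], [496.0, -40.0], [413.0, 24.0]]
brown [ 356.3 -191.8] [array([ 356.2, -191.7]), array([105.4,  62.1]), np.float64(58.8)] depth z 0.039
[[302.0, -221.0], [355.0, -253.0], [410.0, -163.0], [357.0, -130.0]]
alu [622.   24.2] [array([622.1,  23.7]), array([ 16.3, 520.6]), np.float64(8.1)] depth z 0.0242
[[577.0, 280.0], [651.0, -235.0], [667.0, -233.0], [593.0, 283.0]]
```

Run:
```python
import cv2
a=cv2.imread('pics/top0.png')[195:345,200:430]
cv2.imwrite('pics/crop0.png',cv2.resize(a,None,fx=3.4,fy=3.4,interpolation=cv2.INTER_CUBIC))
```

```text
(no output)
```

View pics/crop0.png

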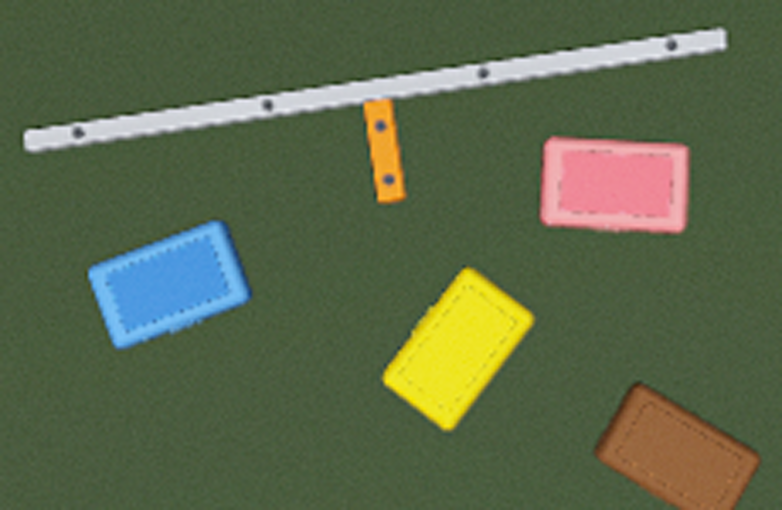

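```bash
python3 -m jog '[{"dp":[5,-3,0],"twist":-7,"fingers":1},{"dp":[11,-7,0],"twist":-15,"fingers":1},{"dp":[17,-11,0],"twist":-23,"fingers":1},{"dp":[23,-15,0],"twist":-32,"fingers":1},{"dp":[29,-19,0],"twist":-40,"fingers":1},{"dp":[34,-22,0],"twist":-48,"fingers":1},{"dp":[39,-25,3],"twist":-55,"fingers":1},{"dp":[43.4,-27.9,6],"twist":-61,"fingers":1}]' 20
python3 -m jog '[{"dp":[0,0,0],"twist":0,"fingers":1},{"dp":[0,0,0],"twist":0,"fingers":1}]'
python3 -c "
from h import *
o=env.get_obs();print(o['tool_pos'],o['tool_rot'],o['force'],o['qpos'])
c=shot('side','s1.png')"
```

```text
time_s: 1.1
tool_pos: [0.5371, -0.1719, 0.1766]
tool_rot: [179.9, 0.1, 86.6]
force: [0.7, -1.0, -0.2]
grip_width: 0.0869
grasp_force: 0.0
time_s: 1.35
tool_pos: [0.5353, -0.1741, 0.1761]
tool_rot: [-179.9, 0.0, 86.4]
force: [-0.1, 0.6, 0.6]
grip_width: 0.0872
grasp_force: 0.0
[ 0.53527134 -0.17410977  0.1760741 ] [-1.79935192e+02  2.72233289e-02  8.64053122e+01] [-0.08271376  0.647986    0.64015485] [ 40.13679898  11.32789534 -27.91801696  98.50105647   5.60098789
  71.60311709   7.30955146]
```

View pics/s1.png

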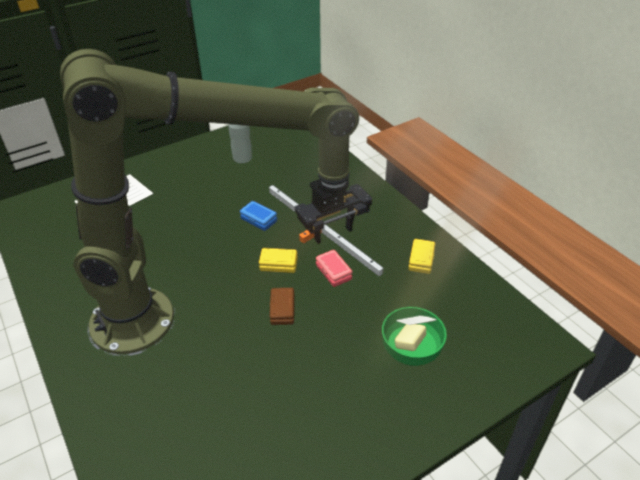

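The side view shows the pink case at (334,267) with the gripper above and behind it, and nothing else nearby. Next I centre over the case, then descend to about 28 mm so the fingertips stay above the rail's 25 mm top.

```bash
python3 -m jog '[{"dp":[2.6,1.4,2],"twist":0,"fingers":1},{"dp":[2.6,1.4,6],"twist":0,"fingers":1},{"dp":[2.6,1.4,10],"twist":0,"fingers":1},{"dp":[2.6,1.4,12.5],"twist":0,"fingers":1},{"dp":[2.6,1.4,13.5],"twist":0,"fingers":1},{"dp":[2.6,1.4,14.3],"twist":0,"fingers":1},{"dp":[2.6,1.4,14.8],"twist":0,"fingers":1},{"dp":[2.6,1.4,14.8],"twist":0,"fingers":1}]' 15
python3 -c "
from h import *
c=shot('side','s2.png');cv2.imwrite('pics/s2c.png',cv2.resize(c['pixels'][180:320,250:410],None,fx=4,fy=4,interpolation=2))"
```

```text
time_s: 2.4
tool_pos: [0.5516, -0.1488, 0.0288]
tool_rot: [180.0, 0.0, 86.4]
force: [-0.2, 0.1, 1.1]
grip_width: 0.0869
grasp_force: 0.0
```

View pics/s2c.png

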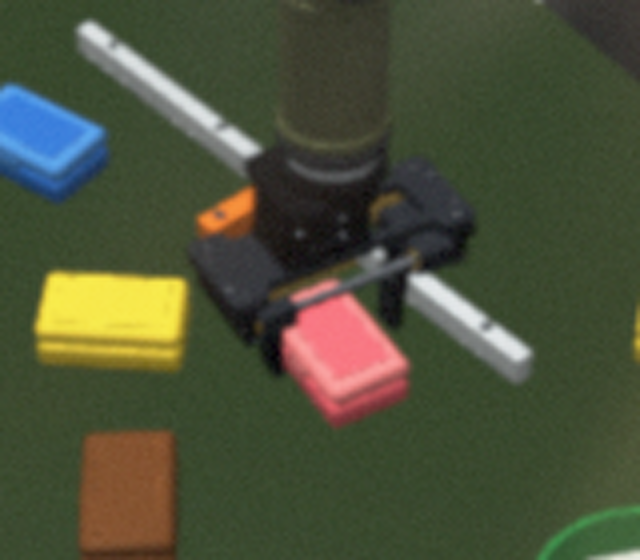

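The fingers straddle the pink case across its width: near finger at crop (272,345), far finger at (393,295). They're at the right height, so I close.

```bash
python3 -m jog '[{"dp":[0,0,0],"twist":0,"fingers":0.6},{"dp":[0,0,0],"twist":0,"fingers":0.6},{"dp":[0,0,0],"twist":0,"fingers":0.6},{"dp":[0,0,0],"twist":0,"fingers":0.6},{"dp":[0,0,0],"twist":0,"fingers":0.6}]' 15
```

```text
time_s: 3.08
tool_pos: [0.5517, -0.1486, 0.0287]
tool_rot: [179.9, 0.0, 86.4]
force: [0.7, -0.2, 1.0]
grip_width: 0.0637
grasp_force: 15.0
```

```bash
python3 -m jog '[{"dp":[0.6,0.2,0],"twist":-1.5,"fingers":0.6},{"dp":[2,0.6,0],"twist":-4,"fingers":0.6},{"dp":[3.5,1,0],"twist":-7,"fingers":0.6},{"dp":[5.2,1.5,0],"twist":-10,"fingers":0.6},{"dp":[7,2,0],"twist":-11.7,"fingers":0.6},{"dp":[8.6,2.5,0],"twist":-11.7,"fingers":0.6},{"dp":[9.7,2.85,0],"twist":-11.7,"fingers":0.6},{"dp":[10.1,2.95,0],"twist":-11.7,"fingers":0.6}]' 15
python3 -m jog '[{"dp":[0,0,0],"twist":0,"fingers":0.6},{"dp":[0,0,0],"twist":0,"fingers":0.6}]'
python3 -c "
from h import *
c=shot('side','s3.png');cv2.imwrite('pics/s3c.png',cv2.resize(c['pixels'][170:310,250:410],None,fx=4,fy=4,interpolation=2))"
```

```text
time_s: 4.08
tool_pos: [0.5875, -0.0479, 0.0287]
tool_rot: [180.0, 0.0, 98.3]
force: [-1.1, -4.7, 6.7]
grip_width: 0.0636
grasp_force: 15.0
time_s: 4.32
tool_pos: [0.5876, -0.0477, 0.0287]
tool_rot: [180.0, -0.1, 98.3]
force: [-0.9, -1.5, 5.3]
grip_width: 0.0641
grasp_force: 15.0
```

View pics/s3c.png

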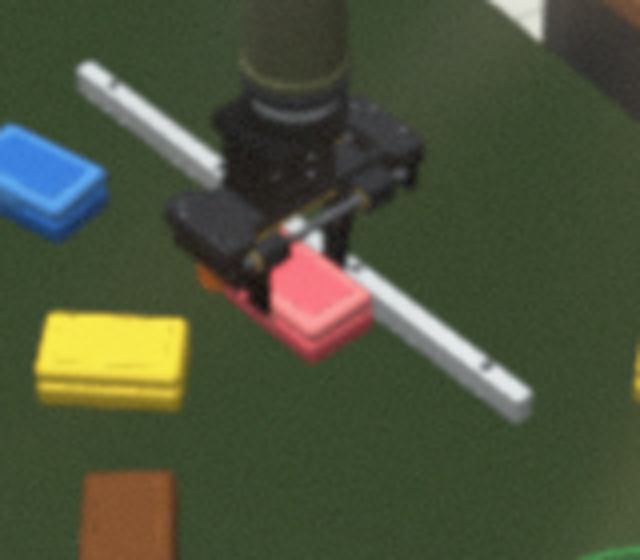

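The case is in the bay, parallel to the rail and a few mm short, with the far finger above the rail. Now I push it gently towards the divider (tool x) and then the rail (tool y), watching the force.

```bash
python3 -m jog '[{"dp":[0,0.15,0],"twist":0,"fingers":0.6},{"dp":[0,0.3,0],"twist":0,"fingers":0.6},{"dp":[0,0.4,0],"twist":0,"fingers":0.6},{"dp":[0,0.45,0],"twist":0,"fingers":0.6}]'
python3 -m jog '[{"dp":[0.1,0,0],"twist":0,"fingers":0.6},{"dp":[0.2,0,0],"twist":0,"fingers":0.6},{"dp":[0.25,0,0],"twist":0,"fingers":0.6},{"dp":[0.3,0,0],"twist":0,"fingers":0.6}]'
python3 -m jog '[{"dp":[0.05,0.05,0],"twist":0,"fingers":0.6},{"dp":[0.05,0.1,0],"twist":0,"fingers":0.6}]'
```

```text
time_s: 4.88
tool_pos: [0.5895, -0.0473, 0.0287]
tool_rot: [-179.7, -0.1, 98.2]
force: [-8.5, -1.6, 12.3]
grip_width: 0.0635
grasp_force: 15.0
time_s: 5.38
tool_pos: [0.5907, -0.046, 0.0287]
tool_rot: [-179.9, 0.0, 98.2]
force: [-2.1, -4.7, 7.1]
grip_width: 0.0637
grasp_force: 15.0
time_s: 5.62
tool_pos: [0.5912, -0.0453, 0.0287]
tool_rot: [-179.9, 0.0, 98.2]
force: [-5.3, -4.3, 9.6]
grip_width: 0.064
grasp_force: 15.0
```

```bash
R='import sys'; python3 -m jog '[{"dp":[0,0,0],"twist":0,"fingers":0.6},{"dp":[0,0,0],"twist":0,"fingers":0.6},{"dp":[0,0,0],"twist":0,"fingers":0.6},{"dp":[0,0,0],"twist":0,"fingers":0.6}]'
python3 -m jog '[{"dp":[0.1,0,0],"twist":0,"fingers":0.6},{"dp":[0.2,0,0],"twist":0,"fingers":0.6},{"dp":[0.2,0,0],"twist":0,"fingers":0.6},{"dp":[0.2,0,0],"twist":0,"fingers":0.6}]'
python3 -m jog '[{"dp":[0,0.1,0],"twist":0,"fingers":0.6},{"dp":[0,0.2,0],"twist":0,"fingers":0.6},{"dp":[0,0.2,0],"twist":0,"fingers":0.6},{"dp":[0,0.2,0],"twist":0,"fingers":0.6}]'
```

```text
time_s: 6.12
tool_pos: [0.5912, -0.0453, 0.0287]
tool_rot: [-179.9, 0.0, 98.2]
force: [-4.2, -3.8, 8.4]
grip_width: 0.0637
grasp_force: 15.0
time_s: 6.62
tool_pos: [0.592, -0.0428, 0.0287]
tool_rot: [180.0, 0.0, 98.2]
force: [-1.0, -2.7, 4.8]
grip_width: 0.0638
grasp_force: 15.0
time_s: 7.12
tool_pos: [0.5924, -0.0426, 0.0287]
tool_rot: [-179.8, 0.0, 98.2]
force: [-5.7, -3.3, 10.1]
grip_width: 0.0638
grasp_force: 15.0
```

```bash
python3 -m jog '[{"dp":[0.1,0,0],"twist":0,"fingers":0.6},{"dp":[0.2,0,0],"twist":0,"fingers":0.6},{"dp":[0.2,0,0],"twist":0,"fingers":0.6},{"dp":[0.2,0,0],"twist":0,"fingers":0.6}]'
python3 -m jog '[{"dp":[0.1,0.1,0],"twist":0,"fingers":0.6},{"dp":[0.2,0.2,0],"twist":0,"fingers":0.6},{"dp":[0.2,0.2,0],"twist":0,"fingers":0.6},{"dp":[0.2,0.2,0],"twist":0,"fingers":0.6}]'
python3 -c "
from h import *
c=shot('side','s4.png');a=cv2.resize(c['pixels'][190:290,280:380],None,fx=4,fy=4,interpolation=2)
c=shot('top');b=cv2.resize(c['pixels'][195:295,290:390],None,fx=4,fy=4,interpolation=2)
cv2.imwrite('pics/s4c.png',np.hstack([a,b]))"
```

```text
time_s: 7.62
tool_pos: [0.5928, -0.042, 0.0287]
tool_rot: [-179.9, 0.1, 98.2]
force: [-2.8, -5.1, 6.4]
grip_width: 0.0639
grasp_force: 15.0
time_s: 8.12
tool_pos: [0.5929, -0.0419, 0.0286]
tool_rot: [-179.7, 0.3, 98.1]
force: [-7.3, -8.4, 11.8]
grip_width: 0.064
grasp_force: 15.0
```

View pics/s4c.png

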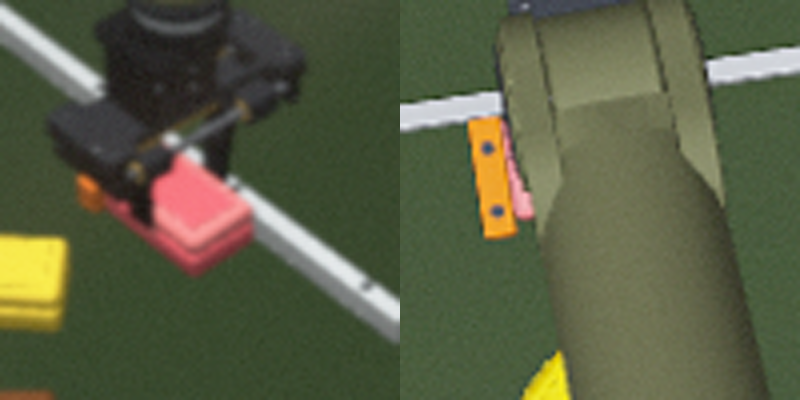

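Motion has stalled and the force has risen on both axes; the top view shows the case against the orange divider. I release, raise straight up and move aside to check.

```bash
python3 -m jog '[{"dp":[0,0,0],"twist":0,"fingers":0.8},{"dp":[0,0,0],"twist":0,"fingers":1},{"dp":[0,0,0],"twist":0,"fingers":1},{"dp":[0,0,0],"twist":0,"fingers":1},{"dp":[0,0,-0.5],"twist":0,"fingers":1},{"dp":[0,0,-3],"twist":0,"fingers":1},{"dp":[0,0,-8],"twist":0,"fingers":1},{"dp":[0,0,-13],"twist":0,"fingers":1}]'
python3 -m jog '[{"dp":[-5,0,-3],"twist":0,"fingers":1},{"dp":[-10,0,-3],"twist":0,"fingers":1},{"dp":[-15,0,-3],"twist":0,"fingers":1},{"dp":[-20,0,-3],"twist":0,"fingers":1},{"dp":[-25,0,-3],"twist":0,"fingers":1},{"dp":[-30,0,-3],"twist":0,"fingers":1},{"dp":[-30,0,-3],"twist":0,"fingers":1}]'
cat > chk.py <<'E'
from h import *
import sys
c=shot('top');M=masks(c)
for n,roi,z in [('pink',(300,195,430,290),.0385),('blue',(210,250,290,310),.0385),('orange',(300,222,325,260),.025),('alu',(200,195,420,245),.025)]:
    P,r,d=rect(c,M[n],roi,z); print(n,[np.round(x,1) for x in r],round(d,4))
    if n=='pink':
        a=np.deg2rad(8.1);q=np.array(r[0])-[614.7,22.6];print('rail frame',q@[np.cos(a),np.sin(a)],q@[-np.sin(a),np.cos(a)])
b=cv2.resize(c['pixels'][195:295,290:390],None,fx=5,fy=5,interpolation=2);cv2.imwrite('pics/'+sys.argv[1],b)
E
python3 chk.py t5.png
```

```text
time_s: 9.22
tool_pos: [0.5949, -0.0387, 0.16]
tool_rot: [-180.0, -0.0, 98.1]
force: [1.4, 0.7, -0.5]
grip_width: 0.0868
grasp_force: 0.0
time_s: 10.1
tool_pos: [0.6357, -0.3425, 0.1875]
tool_rot: [-179.9, 0.1, 97.7]
force: [0.8, -0.3, 0.0]
grip_width: 0.087
grasp_force: 0.0
pink [array([588.9, -43.6]), array([ 64.9, 103.7]), np.float64(8.3)] 0.0385
rail frame -34.878966008266126 -61.89929938934034
blue [array([480.3, 173. ]), array([ 65.7, 106. ]), np.float64(20.1)] 0.0378
orange [array([577.6,  17.9]), array([73. , 19.7]), np.float64(7.9)] 0.0248
alu [array([622. ,  23.7]), array([ 16.4, 520.6]), np.float64(8.1)] 0.0243
```

View pics/t5.png

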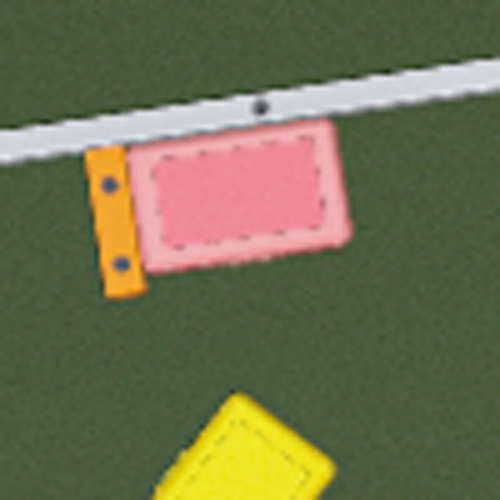

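The case is square to the rail, but the fit puts it at x' ≈ -34.9, so there may be a 2–3 mm gap at the rail. I'll nudge it from its near side at low height with two half-open fingers, which also squares it.

```bash
python3 -m jog '[{"dp":[3,-0.6,0],"twist":7,"fingers":0.5},{"dp":[8,-1.5,0],"twist":15,"fingers":0.5},{"dp":[13,-2.5,0],"twist":23,"fingers":0.5},{"dp":[18,-3.4,0],"twist":32,"fingers":0.5},{"dp":[23,-4.3,0],"twist":41,"fingers":0.5},{"dp":[27,-5,0],"twist":50,"fingers":0.5},{"dp":[30,-5.5,0],"twist":59,"fingers":0.5},{"dp":[30,-5.5,0],"twist":68,"fingers":0.5}]'
python3 -m jog '[{"dp":[0,0,0],"twist":9,"fingers":0.5},{"dp":[0,0,0],"twist":18,"fingers":0.5},{"dp":[0,0,0],"twist":21.5,"fingers":0.5},{"dp":[0,0,0],"twist":21.5,"fingers":0.5}]'
python3 -c "
from h import *
o=env.get_obs();y=np.deg2rad(o['tool_rot'][2]);p=o['tool_pos']
d=np.array([.5403,-.0511])-p[:2];print(d@[np.cos(y),np.sin(y)]*100,d@[np.sin(y),-np.cos(y)]*100,p,o['tool_rot'])"
```

```text
time_s: 11.15
tool_pos: [0.5397, -0.0411, 0.1892]
tool_rot: [-180.0, -0.1, 30.3]
force: [-0.4, -1.1, -0.1]
grip_width: 0.0435
grasp_force: 0.0
time_s: 11.65
tool_pos: [0.5403, -0.0449, 0.1888]
tool_rot: [-180.0, -0.0, 8.8]
force: [-0.4, -0.2, -0.7]
grip_width: 0.0434
grasp_force: 0.0
-0.09319105024258327 0.6162890008598194 [ 0.54027724 -0.04486709  0.18880202] [-1.79999175e+02 -2.15137690e-02  8.80792606e+00]
```

```bash
python3 -m jog '[{"dp":[-0.3,0.6,3],"twist":0.6,"fingers":0.5},{"dp":[-0.3,0.6,7],"twist":0.6,"fingers":0.5},{"dp":[-0.3,0.6,11],"twist":0.6,"fingers":0.5},{"dp":[-0.3,0.6,14],"twist":0.6,"fingers":0.5},{"dp":[-0.3,0.6,16],"twist":0.6,"fingers":0.5},{"dp":[-0.3,0.6,17.2],"twist":0.6,"fingers":0.5},{"dp":[-0.3,0.6,17.4],"twist":0.6,"fingers":0.5},{"dp":[-0.3,0.6,17.4],"twist":0.6,"fingers":0.5}]'
python3 -m jog '[{"dp":[0.2,0,0],"twist":0,"fingers":0.5},{"dp":[0.4,0,0],"twist":0,"fingers":0.5},{"dp":[0.6,0,0],"twist":0,"fingers":0.5},{"dp":[0.8,0,0],"twist":0,"fingers":0.5},{"dp":[0.9,0,0],"twist":0,"fingers":0.5},{"dp":[1,0,0],"twist":0,"fingers":0.5},{"dp":[1,0,0],"twist":0,"fingers":0.5}]'
```

```text
time_s: 12.65
tool_pos: [0.5392, -0.0528, 0.0152]
tool_rot: [180.0, -0.1, 8.1]
force: [-0.8, -1.1, -0.5]
grip_width: 0.0437
grasp_force: 0.0
time_s: 13.52
tool_pos: [0.5485, -0.0516, 0.0144]
tool_rot: [180.0, 0.0, 8.0]
force: [-0.3, -0.3, -0.4]
grip_width: 0.0435
grasp_force: 0.0
```

```bash
for i in 1 2 3 ; do python3 -m jog '[{"dp":[0.1,0,0],"twist":0,"fingers":0.5},{"dp":[0.2,0,0],"twist":0,"fingers":0.5},{"dp":[0.2,0,0],"twist":0,"fingers":0.5}]' | egrep 'pos|force: \['; done
```

```text
tool_pos: [0.5506, -0.0513, 0.0145]
force: [-0.3, 0.4, 0.1]
tool_pos: [0.5524, -0.0511, 0.0143]
force: [-1.1, -0.1, 0.6]
tool_pos: [0.553, -0.051, 0.0143]
force: [-4.5, -0.2, 3.5]
```

```bash
python3 -m jog '[{"dp":[0.15,0,0],"twist":0,"fingers":0.5},{"dp":[0.3,0,0],"twist":0,"fingers":0.5},{"dp":[0.3,0,0],"twist":0,"fingers":0.5},{"dp":[0.3,0,0],"twist":0,"fingers":0.5}]'
python3 -m jog '[{"dp":[-0.5,0,0],"twist":0,"fingers":0.5},{"dp":[-1.5,0,0],"twist":0,"fingers":0.5},{"dp":[-2.5,0,0],"twist":0,"fingers":0.5},{"dp":[-2.5,0,-4],"twist":0,"fingers":0.5},{"dp":[-2.5,0,-9],"twist":0,"fingers":0.5},{"dp":[-2.5,0,-14],"twist":0,"fingers":0.5},{"dp":[-2.5,5,-17],"twist":0,"fingers":0.5},{"dp":[-2.5,10,-17],"twist":0,"fingers":0.5}]'
python3 -m jog '[{"dp":[0,5,0],"twist":0,"fingers":0.3},{"dp":[0,10,0],"twist":0,"fingers":0},{"dp":[0,14,0],"twist":0,"fingers":0},{"dp":[0,14,0],"twist":0,"fingers":0},{"dp":[0,14,0],"twist":0,"fingers":0}]'
python3 chk.py t6.png
```

```text
time_s: 15.15
tool_pos: [0.5531, -0.0511, 0.0138]
tool_rot: [180.0, 0.5, 8.0]
force: [-12.7, -1.5, 9.2]
grip_width: 0.0437
grasp_force: 6.0
time_s: 16.15
tool_pos: [0.5488, -0.1539, 0.1885]
tool_rot: [179.8, -0.4, 8.1]
force: [0.5, 0.1, -0.0]
grip_width: 0.0434
grasp_force: 0.0
time_s: 16.77
tool_pos: [0.5661, -0.2904, 0.1843]
tool_rot: [-179.9, -0.0, 8.1]
force: [0.4, 0.7, -0.2]
grip_width: 0.0038
grasp_force: 0.0
pink [array([591.1, -43.7]), array([ 63.6, 103.9]), np.float64(7.9)] 0.0384
rail frame -32.75099077802214 -62.27533004713712
blue [array([480.3, 173. ]), array([ 65.7, 106.3]), np.float64(20.0)] 0.0378
orange [array([577.6,  17.7]), array([73. , 19.9]), np.float64(8.5)] 0.0247
alu [array([622. ,  23.9]), array([ 16.4, 520.2]), np.float64(8.1)] 0.0245
```

View pics/t6.png

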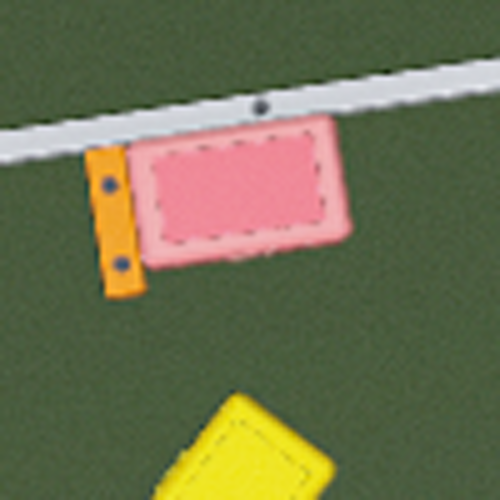

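The nudge closed about 2 mm, and the case now sits flush on the rail, its top edge along the rail's lower edge. I'll do the same gentle push on its free end to confirm contact with the divider.

```bash
python3 -m jog '[{"dp":[2,-5,0],"twist":0,"fingers":0},{"dp":[4,-10,0],"twist":0,"fingers":0},{"dp":[6,-15,0],"twist":0,"fingers":0},{"dp":[6,-16,0],"twist":0,"fingers":0},{"dp":[6,-16,0],"twist":0,"fingers":0}]'
python3 -c "
from h import *
o=env.get_obs();y=np.deg2rad(o['tool_rot'][2]);p=o['tool_pos']
d=np.array([.6027,-.1205])-p[:2];print(d@[np.cos(y),np.sin(y)]*100,d@[np.sin(y),-np.cos(y)]*100,p,o['tool_rot'])"
```

```text
time_s: 17.45
tool_pos: [0.6031, -0.1229, 0.1848]
tool_rot: [180.0, -0.0, 8.2]
force: [0.4, -0.7, 0.1]
grip_width: 0.0003
grasp_force: 0.0
-0.002459464399300592 -0.24238529556390198 [ 0.6030713  -0.12289537  0.18481905] [ 1.79963290e+02 -1.08235919e-02  8.22979591e+00]
```

```bash
python3 -m jog '[{"dp":[0,0.5,3],"twist":0,"fingers":0},{"dp":[0,0.5,7],"twist":0,"fingers":0},{"dp":[0,0.5,11],"twist":0,"fingers":0},{"dp":[0,0.5,14],"twist":0,"fingers":0},{"dp":[0,0.5,16],"twist":0,"fingers":0},{"dp":[0,0.5,16.8],"twist":0,"fingers":0},{"dp":[0,0.2,16.8],"twist":0,"fingers":0},{"dp":[0,-0.3,16.8],"twist":0,"fingers":0}]'
for i in 1 2 3 4; do python3 -m jog '[{"dp":[0,-0.1,0],"twist":0,"fingers":0},{"dp":[0,-0.2,0],"twist":0,"fingers":0},{"dp":[0,-0.2,0],"twist":0,"fingers":0}]' | egrep 'pos|force: \['; done
```

```text
time_s: 18.45
tool_pos: [0.6039, -0.1218, 0.0178]
tool_rot: [179.9, -0.1, 8.0]
force: [1.0, 0.2, -0.3]
grip_width: 0.0006
grasp_force: 0.0
tool_pos: [0.6027, -0.1197, 0.0168]
force: [0.1, -0.2, -0.5]
tool_pos: [0.6022, -0.1176, 0.0164]
force: [0.1, 0.6, 0.0]
tool_pos: [0.602, -0.1156, 0.0165]
force: [0.3, -0.5, 0.9]
tool_pos: [0.6017, -0.1136, 0.0165]
force: [-0.6, -0.9, 0.4]
```

```bash
for i in 1 2 3; do python3 -m jog '[{"dp":[0,-0.1,0],"twist":0,"fingers":0},{"dp":[0,-0.2,0],"twist":0,"fingers":0},{"dp":[0,-0.2,0],"twist":0,"fingers":0}]' | egrep 'pos|force: \['; done
```

```text
tool_pos: [0.6014, -0.1116, 0.0165]
force: [-0.4, -0.7, -0.8]
tool_pos: [0.6011, -0.1096, 0.0164]
force: [-0.1, 0.2, -0.3]
tool_pos: [0.6008, -0.1077, 0.0165]
force: [-0.1, 0.0, 0.1]
```

```bash
for i in 1 2 3 4; do python3 -m jog '[{"dp":[0,-0.1,0],"twist":0,"fingers":0},{"dp":[0,-0.2,0],"twist":0,"fingers":0},{"dp":[0,-0.2,0],"twist":0,"fingers":0}]' | egrep 'pos|force: \['; done
```

```text
tool_pos: [0.6006, -0.1057, 0.0165]
force: [-0.3, 0.9, -0.7]
tool_pos: [0.6003, -0.104, 0.0165]
force: [-0.0, -1.1, -0.2]
tool_pos: [0.6003, -0.1037, 0.0167]
force: [0.5, -4.8, 0.1]
tool_pos: [0.6003, -0.1036, 0.017]
force: [1.8, -8.6, 0.3]
```

Firm stop against the divider at about 9 N. Backing off for the last check.

```bash
python3 -m jog '[{"dp":[0,0.7,0],"twist":0,"fingers":0},{"dp":[0,2,0],"twist":0,"fingers":0},{"dp":[0,3,0],"twist":0,"fingers":0},{"dp":[0,3,-4],"twist":0,"fingers":0},{"dp":[0,3,-9],"twist":0,"fingers":0},{"dp":[0,3,-14],"twist":0,"fingers":0},{"dp":[0,8,-17],"twist":0,"fingers":0},{"dp":[0,13,-17],"twist":0,"fingers":0}]'
python3 -m jog '[{"dp":[0,5,0],"twist":0,"fingers":0},{"dp":[0,8,0],"twist":0,"fingers":0},{"dp":[0,8,0],"twist":0,"fingers":0},{"dp":[0,8,0],"twist":0,"fingers":0}]'
python3 chk.py t7.png
```

```text
time_s: 23.58
tool_pos: [0.6203, -0.2298, 0.1908]
tool_rot: [179.8, -0.4, 8.1]
force: [0.8, -0.4, -0.2]
grip_width: 0.0007
grasp_force: 0.0
time_s: 24.08
tool_pos: [0.6292, -0.3065, 0.1861]
tool_rot: [-179.9, 0.0, 8.1]
force: [-0.5, 0.4, 0.5]
grip_width: 0.0004
grasp_force: 0.0
pink [array([591. , -43.3]), array([ 63.6, 103.9]), np.float64(7.9)] 0.0383
rail frame -32.74960577141085 -61.92035650890238
blue [array([480.4, 173. ]), array([ 65.4, 106.2]), np.float64(20.0)] 0.038
orange [array([577.5,  17.7]), array([72.8, 19.9]), np.float64(8.5)] 0.0254
alu [array([622. ,  23.9]), array([ 16.4, 520.2]), np.float64(8.1)] 0.0243
```

View pics/t7.png

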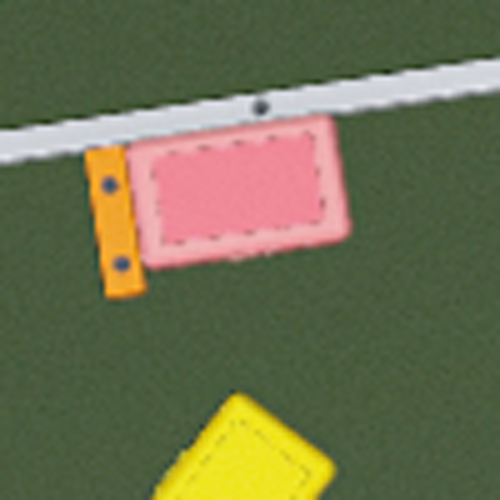

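The pink case sits against the rail (crop row ~130) and the divider (column ~135), parallel to within 0.2°. The blue case hasn't moved, and the arm is clear.

```bash
python3 -c "
from cell import env
print(env.sign_off())"
```

```text
the job is handed in; nothing more can be done
None
```

The pink soap case is flush against the rail and up against the orange divider on its starting side. It has been let go, the blue case and the bottle were not touched, and the job was handed in at about 24 s.

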